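# Gauge a turned rod with the bench caliper

## Task

Check the turned rod: stand the solid round wooden rod upright on the bench gauge's board between the open jaws, well inside the jaw tips. Then slide the movable jaw along its beam until both jaws just touch the rod lightly, never pressing so hard that its arm is cocked out of square, and leave it closed on the standing rod, hands off. Leave everything else on the bench alone.

Things in the scene. Friction and masses are not known exactly. Their poses are not given: they have to be found in the camera images.
- rod: Solid round light-wood rod standing on end, 40 mm diameter, 100 mm tall, about 90 g, flat plain top. Origin at the centre of its underside, z up along it. This is the part to gauge.
- block: Bystander: square light-wood blank standing on end, 40 x 40 x 100 mm. Origin at the centre of its underside. Leave it alone.
- tube: Bystander: light-wood tube standing on end, 40 mm outside, 24 mm bore open at the top, 100 mm tall. Origin at the centre of its underside. Leave it alone.
- gauge: Bench gauge, fixed to the bench: grey board 130 (x) x 250 (y) x 15 mm high with a steel beam (8 mm thick, top at z 44 mm) along y at x = -35 mm. Origin at the centre of the board's underside, z up; board top at z = 15 mm. Both jaws stand out from the beam to x = +35 mm, z 16 to 42 mm. Fixed jaw's face at y = -58 mm, looking to +y; the sliding jaw on the +y side closes towards -y.
- rod_place (a point): Good spot for the rod: point on the board's top (z = 15 mm) at gauge x = +5, y = -24 mm, 14 mm clear of the fixed jaw. The rod's axis may stand from gauge x = -10 to +20 mm, anywhere between the jaw faces.
- fixed_jaw: The fixed steel jaw. Origin on the beam line (gauge x = -35 mm) in the plane of its jaw face, at the board's underside level; axes as the gauge's.
- sliding_jaw: The movable jaw: a dark steel carriage riding on the beam (26 x 40 mm, top at z = 52 mm) with a steel jaw arm clamped to it, out towards +x. Origin on the beam line under the middle of the carriage, at the board's underside level; axes as the gauge's. The arm is clamped differently each time: its jaw face lies 20 to 40 mm from the origin towards -y. Closes to the gauge's -y.
- thumb_post (a point): Middle of the round steel thumb post that stands on the carriage, for pushing or pinching: 16 mm diameter, from z = 52 to 82 mm; this point is on its axis at z = 67 mm. Straight above the sliding jaw's origin.
- jaw_slide (a joint): How far the carriage has been slid shut (m) towards -y; 0 = fully open. Because the arm is clamped differently each time, the value at which the jaw meets the 40 mm rod (rod against the fixed jaw) is anywhere from 0.040 to 0.060: find it by feel. It starts at 0 to 0.012. Slides with a drag of about 2.5 N and stays where it is left.
- jaw_tilt (a joint): How far the jaw arm is cocked on its carriage (rad) about the vertical through the thumb post; 0 = square, springs back with 6 N m/rad. Pressing the rod cocks it about 0.007 rad per newton (rod 40 mm out from the beam); over 0.035 rad either way is too much. Once the rod is clamped the push rises 3 to 4 N per mm: feel for the rise above the drag.
- connector1: Bystander: light-wood corner connector, 42 mm block with two tapered tenons. Leave alone.
- connector2: Bystander: darker wood corner connector, 42 mm block with two tapered tenons. Leave alone.
- glue: Bystander: white glue bottle, 60 mm diameter, 160 mm tall. Leave alone.
- screwdriver: Bystander: screwdriver lying down, 190 mm. Leave alone.
- sanding_block: Bystander: cork sanding block, 100 x 60 x 30 mm. Leave alone.
- mallet: Bystander: hammer lying down, 280 mm. Leave alone.

How it is judged:
By the outcome, as a careful person would: the job done as asked, in the order asked, and still so for the second after the job is handed in, with the robot touching nothing.
It also fails if it takes over 61 s, if anything falls off the work surface, if the arm or the gripper's body presses on something with over 40 N, if the wrist force passes 120 N, or if a joint passes its speed limit or range.

## Robot

A 6-joint arm with a two-finger parallel gripper is mounted at the origin on the work surface. World frame = base frame: x ahead of the robot, y to its left, z up, the work surface at z = 0. Lengths are in m, angles in rad, forces in N, time in s.
With the tool pointing down it reaches from about 0.35 to 0.925 m from the base axis. Payload 6.4 kg.
Tool frame: the origin (TCP) lies at the very end of the fingers, on their centre line; the grasp point (between the pads) lies 19 mm behind it; z points along the fingers, y is the line along which they close (so a half turn about z gives the same grasp; the last joint's range is limited). The gripper opens to 94 mm and grips with 3 to 60 N. Pads are 16 mm wide; open, the fingers measure 119 mm over their backs; the gripper's body (75 mm by 177 mm) begins 78 mm behind the grasp point.
Start: joints at [1.127, 0.245, 1.558, -0, 1.339, -0.174], TCP at [0.173, 0.626, 0.205] pointing down, gripper open.
Joint ranges: [-3.13, 3.13], [-1.02, 2.26], [0.13, 2.54], [-0.95, 4.09], [0.21, 2.88], [-2.74, 2.74]. Speed limits (rad/s): [2.57, 2.57, 3.14, 3.14, 3.14, 3.14].

## Interface

Orientations are given as a rotation vector (axis times angle).
In Python, from bench import arm gives the robot as it stands.
- The arm moves only by the tool move_arm, never from a script. Its argument "motion" is a list of rows, each a list of 2 entries, a list of its own where there are three numbers: the shift along the tool's x, y, z each as a share of 30 cm, from -1 to 1, then the turn about the tool's z as a share of 360 degrees, from -1 to 1. A call has 1 to 12 rows; each row shifts and turns the commanded pose from where the row before left it, along the tool's axes as they then stand; what a row does not reach is not made up. A row lasts 1/10 s, in which the tool goes at most 50 mm and 8.59 degrees, less where a joint would pass 70% of its speed; a pose out of reach is approached as far as the arm can. A call with a number of a shift or a turn outside -1 to 1 is refused whole. A call with a gripper value outside its range is refused whole. "fingers" is the opening, from 0 (shut) to 1 (fully open), set as the call begins (left out, the last holds). The fingers move at their own pace and stop on an object; "force" is the grip in N (left out, the last holds). Time passes only in rows, so rows that do not move let the fingers close. It gives the time, the measured TCP pose, the force, the opening and the grip force at its end, in the units of the state.
- arm.get_state(): the state, without advancing time (a new reading comes with each control period).
- arm.camera(name): name is "scene" or "top"; returns the picture (384x512x3 uint8, blue, green, red); there is no depth.
- arm.camera_info(name): a dict with "fx", "fy", "cx", "cy" (pixels), "rvec" (rotation vector, rad) and "tvec" (3), from world to camera coordinates, as OpenCV has them. Camera axes: x right, y down, z forward; pixel columns grow to the right and rows downward; lengths in m; the calibration is good to about 2 mm. A picture is of the moment at which its call begins. camera_info takes no time and is no camera call.
- arm.finish_job(): hands the job in; it is judged then, once.
The state is a dict: "time": time; "qpos": joint angles; "joint_velocities": joint speeds; "tau": joint torques, N m; "position": TCP position; "tcp_rot": TCP orientation; "force": force on the tool from outside, world axes, zero at the start; "wrist_torque": the same for the moment, N m; "gripper_width": finger opening in m; "finger_force": force on a finger pad.
Only numpy, scipy, OpenCV 4.12 (cv2) and the standard library are available. Lean on these libraries where they do the work, as an engineer would, in place of code of your own. Each camera call takes 0.05 s, during which the arm holds its last target. There are 200 camera calls.

## Working session

There is one attempt and no reset: what is moved stays moved. The work goes in short steps, Python scripts to look and compute and a tool call to move; the robot and the scene stay as the last step left them, time stands still between calls to the robot, and variables do not carry over. Pictures are saved under pics/ and viewed, at most 10 in all, crops included, and the job is handed in when it is done.

Besides the shell and the picture viewer there is one more tool, called by a JSON object that holds its "op" and its "data". move_arm: Moves the arm, as the interface text tells. Shift numbers are shares of 30 cm and turn numbers shares of 360 degrees, none past 1 either way. Its arguments: {"type":"object","properties":{"motion":{"type":"array","items":{"type":"array"}},"fingers":{"type":"number"},"force":{"type":"number"}},"required":["motion"]}

```bash
mkdir -p pics; python3 - <<'E'
from bench import arm
import cv2
for n in("scene","top"):
    cv2.imwrite(f"pics/{n}0.png",arm.camera(n)); print(arm.camera_info(n))
s=arm.get_state(); print(s)
E
```

```text
{'fx': 357.29723484133143, 'fy': 357.29723484133143, 'cx': 255.8038916856206, 'cy': 188.72532073947772, 'rvec': array([ 1.47359171,  2.12458043, -0.82701911]), 'tvec': array([ 0.22566677, -0.35171591,  1.58570391])}
{'fx': 396.45051037376186, 'fy': 396.45051037376186, 'cx': 257.6786784485058, 'cy': 193.10635231570305, 'rvec': array([ 2.11872894, -2.15535126,  0.16330164]), 'tvec': array([0.01667072, 0.61350977, 1.05955211])}
{'time': 0.1, 'qpos': array([ 1.12690625e+00,  2.45749273e-01,  1.55890264e+00,  1.64725918e-05,
        1.33866525e+00, -1.74077091e-01]), 'joint_velocities': array([-0.00047198, -0.00042917, -0.00100206, -0.00061485, -0.00211869,
       -0.00077912]), 'tau': array([ 8.79972345e-05, -4.16910124e+01, -3.15528238e+01,  6.86513004e-02,
        3.08100844e-02, -6.28945531e-05]), 'position': array([0.17299856, 0.62599551, 0.20444666]), 'tcp_rot': array([-4.22470027e-01, -3.11251125e+00,  2.57246091e-03]), 'force': array([ 0.50859139, -0.05174411,  0.50212262]), 'wrist_torque': array([-0.02342787,  0.01583049,  0.06194692]), 'finger_force': 0.0, 'gripper_width': 0.09396518954935326}
```

View pics/scene0.png

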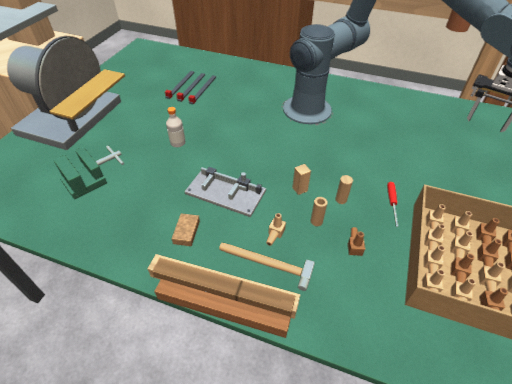

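View pics/top0.png

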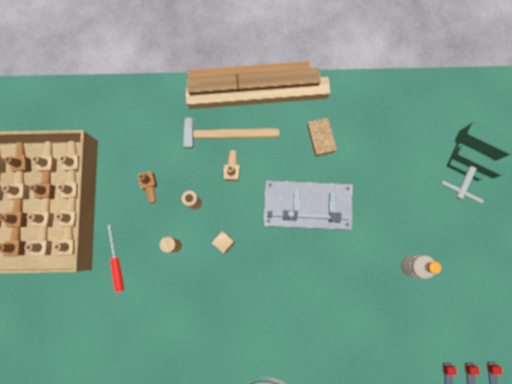

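The top view shows the rod at (167,244), the tube at (190,199), the block at (223,242) and the gauge board spanning about (264–353, 181–228). The sliding jaw with its thumb post is near (291,214) and the fixed jaw near (335,200). Next I'll measure these.

```bash
cat >h.py <<'E'
import numpy as np, cv2
from bench import arm
def ray(n,uv,z):
    i=arm.camera_info(n);R=cv2.Rodrigues(i["rvec"])[0];C=-R.T@i["tvec"]
    d=R.T@np.array([(uv[0]-i["cx"])/i["fx"],(uv[1]-i["cy"])/i["fy"],1]);return C+d*(z-C[2])/d[2]
def proj(n,p):
    i=arm.camera_info(n);K=np.array([[i["fx"],0,i["cx"]],[0,i["fy"],i["cy"]],[0,0,1]])
    return cv2.projectPoints(np.float64([p]),i["rvec"],i["tvec"],K,None)[0].ravel()
E
python3 - <<'E'
from h import *
im=cv2.imread("pics/top0.png");hsv=cv2.cvtColor(im,cv2.COLOR_BGR2HSV)
m=((hsv[...,1]<70)&(hsv[...,2]>60)).astype(np.uint8); m[:170]=0;m[240:]=0;m[:,:255]=0;m[:,365:]=0
m=cv2.morphologyEx(m,cv2.MORPH_CLOSE,np.ones((9,9)))
c=max(cv2.findContours(m,0,2)[0],key=cv2.contourArea);r=cv2.minAreaRect(c)
P=[ray("top",p,.015) for p in cv2.boxPoints(r)];P=np.array(P);print("board",P.round(4),P.mean(0),[np.linalg.norm(P[i]-P[i-1]) for i in range(4)])
for a in(0,1):print(np.degrees(np.arctan2(*(P[a+1]-P[a])[1::-1])))
m=((hsv[...,0]<30)&(hsv[...,1]>50)&(hsv[...,2]>150)).astype(np.uint8)
for c in cv2.findContours(m[180:260,140:240].copy(),0,2)[0]:
    if cv2.contourArea(c)>30:
        (u,v),rr=cv2.minEnclosingCircle(c);print((u+140,v+180),rr,cv2.contourArea(c),ray("top",(u+140,v+180),.1))
a=cv2.resize(im[170:240,255:365],None,fx=7,fy=7,interpolation=3);cv2.imwrite("pics/g.png",a)
s=cv2.imread("pics/scene0.png")
b=cv2.resize(s[155:220,180:360],None,fx=4.4,fy=4.4,interpolation=3);cv2.imwrite("pics/gs.png",b)
t=cv2.resize(im[180:260,140:240],None,fx=6,fy=6,interpolation=3);cv2.imwrite("pics/r.png",t)
E
```

```text
board [[ 0.5232 -0.005   0.015 ]
 [ 0.66   -0.0135  0.015 ]
 [ 0.6439 -0.2722  0.015 ]
 [ 0.5079 -0.2589  0.015 ]] [ 0.58375593 -0.13739789  0.015     ] [np.float64(0.2544065480888264), np.float64(0.1370327982754737), np.float64(0.25922929633532843), np.float64(0.13671124964916087)]
-3.5469954723876653
-93.55935972099418
(167.5, 244.5) 7.905794143676758 171.5 [0.47371004 0.24384904 0.1       ]
(222.91666412353516, 241.94444274902344) 10.127569198608398 236.0 [0.47790006 0.09895468 0.1       ]
(189.0, 198.0) 7.615873336791992 161.0 [0.59555776 0.18890696 0.1       ]
(146.5, 190.5) 12.349188804626465 155.5 [0.61780176 0.30273702 0.1       ]
```

View pics/g.png

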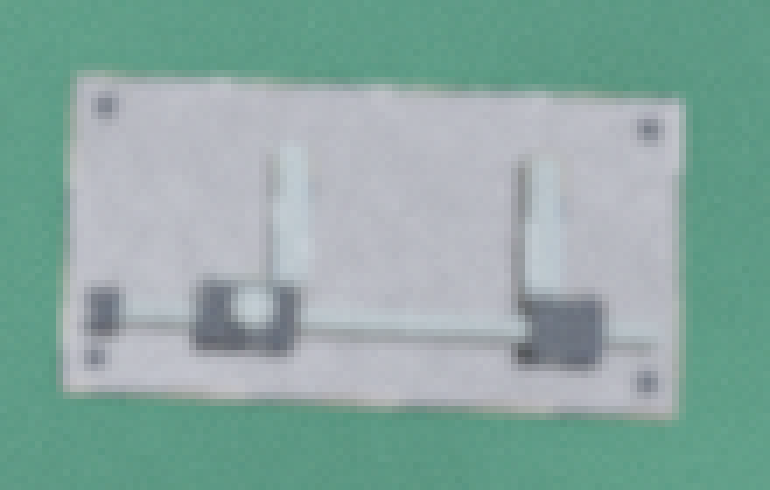

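View pics/gs.png

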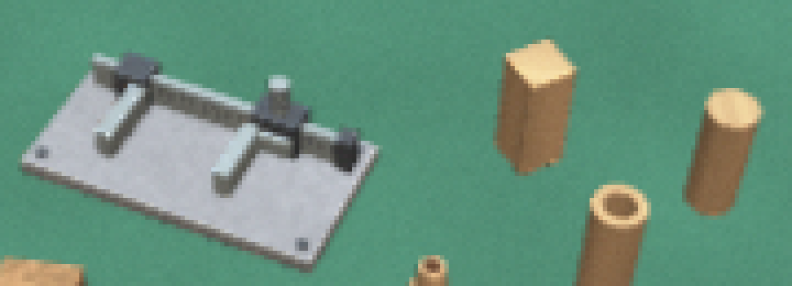

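View pics/r.png

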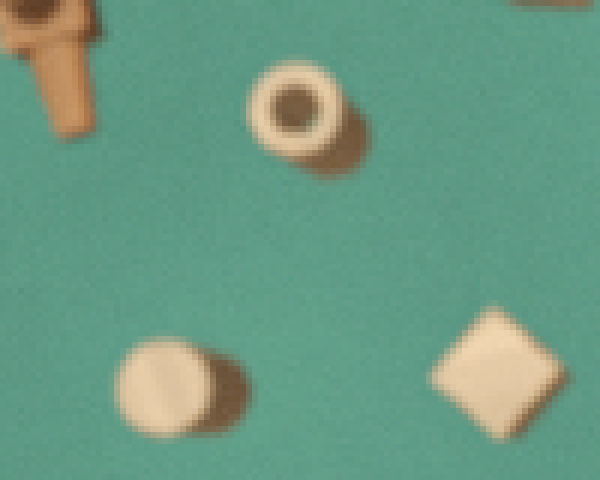

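```bash
python3 - <<'E'
from h import *
t=lambda x,y,s=7,o=(255,170):((x+.5)/s-.5+o[0],(y+.5)/s-.5+o[1])
P=np.array([ray("top",t(*p),.015) for p in[(77,73),(685,98),(677,415),(65,392)]]);print(P.round(4),P.mean(0))
D=np.array([ray("top",t(*p),.015) for p in[(105,105),(648,128),(647,382),(94,357)]]);print(D.round(4),D.mean(0))
S=lambda x,y:t(x,y,4.4,(180,155))
Ps=np.array([ray("scene",S(*p),.015) for p in[(380,150),(20,165),(310,262),(95,55)]]);print("scene corners",Ps.round(4))
c=P.mean(0)
yaw=np.arctan2(*(P[0]-P[1]+P[3]-P[2])[1::-1])-np.pi/2;print("yaw",np.degrees(yaw))
Rz=cv2.Rodrigues(np.array([0,0,yaw]))[0]
def g(p):return (Rz.T@(p-[c[0],c[1],0])).round(4)
for n,p,z in[("post top",(253,305),.082),("fix tip",(529,157),.042),("fix root",(527,290),.042),("slide tip R",(309,150),.042),("slide face root",(310,280),.042),("carr L",(195,280),.052),("carr R",(299,288),.052)]:
    q=ray("top",t(*p),z);print(n,q.round(4),g(q))
for n,p,z in[("post top",(279,82),.082),("fixtipend",(108,140),.042)]:
    q=ray("scene",S(*p),z);print("scene",n,q.round(4),g(q))
print("rod top",ray("top",t(163,388,6,(140,180)),.1),"scene",ray("scene",S(734,107),.1))
print("block scene",ray("scene",S(541,62),.1))
print("place",Rz@[.005,-.024,.015]+[c[0],c[1],0])
s=arm.get_state();print(cv2.Rodrigues(s["tcp_rot"])[0].round(3))
E
```

```text
[[ 0.657  -0.0172  0.015 ]
 [ 0.6421 -0.2677  0.015 ]
 [ 0.5117 -0.2574  0.015 ]
 [ 0.5253 -0.0097  0.015 ]] [ 0.58401855 -0.1380013   0.015     ]
[[ 0.6434 -0.0285  0.015 ]
 [ 0.6298 -0.2518  0.015 ]
 [ 0.5253 -0.246   0.015 ]
 [ 0.5393 -0.0218  0.015 ]] [ 0.58443702 -0.13700955  0.015     ]
scene corners [[ 0.5305 -0.0067  0.015 ]
 [ 0.6448 -0.2634  0.015 ]
 [ 0.6553 -0.0179  0.015 ]
 [ 0.5127 -0.2639  0.015 ]]
yaw -3.277066585302276
post top [ 0.5523 -0.0818  0.082 ] [-0.0349  0.0543  0.082 ]
fix tip [ 0.6143 -0.1974  0.042 ] [ 0.0336 -0.0576  0.042 ]
fix root [ 0.5607 -0.1942  0.042 ] [-0.0201 -0.0574  0.042 ]
slide tip R [ 0.6187 -0.1093  0.042 ] [0.033  0.0306 0.042 ]
slide face root [ 0.5662 -0.108   0.042 ] [-0.0195  0.029   0.042 ]
carr L [ 0.5658 -0.0615  0.052 ] [-0.0225  0.0753  0.052 ]
carr R [ 0.5619 -0.1025  0.052 ] [-0.0241  0.0342  0.052 ]
scene post top [ 0.5506 -0.0829  0.082 ] [-0.0365  0.0531  0.082 ]
scene fixtipend [ 0.6185 -0.1976  0.042 ] [ 0.0378 -0.0576  0.042 ]
rod top [0.47439156 0.24582405 0.1       ] scene [0.47319408 0.24561639 0.1       ]
block scene [0.4775248  0.10056293 0.1       ]
place [ 0.58763842 -0.16224788  0.015     ]
[[-0.964  0.267 -0.001]
 [ 0.267  0.964 -0.002]
 [ 0.    -0.002 -1.   ]]
```

```bash
cat >>h.py <<'E'
c=np.array([.5842,-.1378,0]);yaw=np.radians(-3.35);Rz=cv2.Rodrigues(np.array([0,0,yaw]))[0]
def G(*p):return Rz@np.array(p)+c
def to(p):
    s=arm.get_state();R=cv2.Rodrigues(s["tcp_rot"])[0];d=R.T@(np.array(p)-s["position"])/.3
    y=np.arctan2(R[1,1],R[0,1]);print("pos",s["position"].round(4),"gauge",(Rz.T@(s["position"]-c)).round(4),"yawerr deg",np.degrees(y-yaw-np.pi/2).round(2),"F",(Rz.T@s["force"]).round(2),"w",round(s["gripper_width"],4),"t",s["time"]);print("shares",d.round(4),"min rows",np.linalg.norm(d)*.3/.05)
E
python3 - <<'E'
from h import *
to([.4738,.2457,.2])
E
```

```text
pos [0.173  0.626  0.2044] gauge [-0.4551  0.7385  0.2044] yawerr deg -12.11 F [ 0.51 -0.02  0.5 ] w 0.094 t 0.1
shares [-1.3043 -0.9545  0.016 ] min rows 9.697957614184313
```

{"op": "move_arm", "data": {"motion": [[[0,0,0],-0.017],[[0,0,0],-0.017],[[0,0,0],0]], "fingers": 1, "force": 15}}

```text
time: 0.4
position: [0.1731, 0.6262, 0.2049]
tcp_rot: [-0.089, -3.14, 0.001]
force: [-0.8, 0.5, 0.2]
gripper_width: 0.0937
finger_force: 0.0
```

```bash
python3 - <<'E'
from h import *
to([.4738,.2457,.2])
E
```

```text
pos [0.1731 0.6262 0.2049] gauge [-0.455   0.7387  0.2049] yawerr deg 0.12 F [-0.83  0.43  0.2 ] w 0.0937 t 0.4
shares [-1.0722 -1.2098  0.017 ] min rows 9.699807470197262
```

{"op": "move_arm", "data": {"motion": [[[-0.0893,-0.1008,0.001],0],[[-0.0893,-0.1008,0.001],0],[[-0.0893,-0.1008,0.001],0],[[-0.0893,-0.1008,0.001],0],[[-0.0893,-0.1008,0.001],0],[[-0.0893,-0.1008,0.001],0],[[-0.0893,-0.1008,0.001],0],[[-0.0893,-0.1008,0.001],0],[[-0.0893,-0.1008,0.001],0],[[-0.0893,-0.1008,0.001],0],[[-0.0893,-0.1008,0.001],0],[[-0.0893,-0.1008,0.001],0]]}}

```text
time: 1.6
position: [0.4745, 0.2447, 0.2018]
tcp_rot: [0.092, 3.14, 0.0]
force: [0.2, 0.2, 0.5]
gripper_width: 0.0942
finger_force: 0.0
```

{"op": "move_arm", "data": {"motion": [[[0,0,0],0],[[0,0,0],0]]}}

```text
time: 1.8
position: [0.4738, 0.2457, 0.2016]
tcp_rot: [-0.093, -3.139, -0.0]
force: [-0.7, 0.4, -0.7]
gripper_width: 0.0941
finger_force: 0.0
```

```bash
python3 - <<'E'
from h import *
to([.4738,.2457,.062])
E
```

```text
pos [0.4738 0.2457 0.2016] gauge [-0.1326  0.3764  0.2016] yawerr deg -0.06 F [-0.75  0.33 -0.71] w 0.0941 t 1.8
shares [-3.000e-04 -3.000e-04  4.652e-01] min rows 2.7914702824905793
```

{"op": "move_arm", "data": {"motion": [[[0,0,0.08],0],[[0,0,0.08],0],[[0,0,0.08],0],[[0,0,0.08],0],[[0,0,0.08],0],[[0,0,0.065],0],[[0,0,0],0]]}}

```text
time: 2.5
position: [0.4704, 0.2468, 0.0594]
tcp_rot: [-0.086, -3.134, 0.003]
force: [0.2, -0.0, 0.5]
gripper_width: 0.094
finger_force: 0.0
```

{"op": "move_arm", "data": {"motion": [[[0,0,0],0],[[0,0,0],0],[[0,0,0],0],[[0,0,0],0],[[0,0,0],0],[[0,0,0],0],[[0,0,0],0],[[0,0,0],0]], "fingers": 0.2, "force": 15}}

```text
time: 3.3
position: [0.4739, 0.246, 0.0624]
tcp_rot: [-0.088, -3.14, 0.0]
force: [0.0, -0.8, 0.5]
gripper_width: 0.0397
finger_force: 15.0
```

Gripped at 39.7 mm, the rod's diameter. Next I lift and carry it.

{"op": "move_arm", "data": {"motion": [[[0,0,-0.05],0],[[0,0,-0.1],0],[[0,0,-0.1],0],[[0,0,-0.1],0],[[0,0,-0.1],0],[[0,0,0],0],[[0,0,0],0]]}}

```text
time: 4.0
position: [0.4739, 0.2462, 0.1979]
tcp_rot: [0.088, 3.139, 0.001]
force: [-0.6, -0.9, -1.1]
gripper_width: 0.0396
finger_force: 15.0
```

```bash
python3 - <<'E'
from h import *
to(G(.006,-.032,.197))
E
```

```text
pos [0.4739 0.2462 0.1979] gauge [-0.1325  0.3769  0.1979] yawerr deg 0.13 F [-0.59 -0.92 -1.1 ] w 0.0396 t 4.0
shares [-0.4585 -1.3641  0.003 ] min rows 8.634560066906326
```

{"op": "move_arm", "data": {"motion": [[[-0.0127,-0.0379,0],0],[[-0.0255,-0.0758,0],0],[[-0.0255,-0.0758,0],0],[[-0.0255,-0.0758,0],0],[[-0.0255,-0.0758,0],0],[[-0.0255,-0.0758,0],0],[[-0.0255,-0.0758,0],0],[[-0.0255,-0.0758,0],0],[[-0.0255,-0.0758,0],0],[[-0.0255,-0.0758,0],0],[[-0.0255,-0.0758,0],0],[[-0.0255,-0.0758,0],0]]}}

```text
time: 5.2
position: [0.5458, -0.0214, 0.1951]
tcp_rot: [-0.089, -3.136, -0.001]
force: [-0.2, 0.4, -1.1]
gripper_width: 0.0398
finger_force: 15.0
```

{"op": "move_arm", "data": {"motion": [[[-0.0255,-0.0758,0],0],[[-0.0255,-0.0758,0],0],[[-0.0255,-0.0758,0],0],[[-0.0255,-0.0758,0],0],[[-0.0255,-0.0758,0],0],[[-0.0255,-0.0758,0],0],[[-0.0127,-0.0379,0],0],[[0,0,0],0],[[0,0,0],0],[[0,0,0],0]]}}

```text
time: 6.2
position: [0.5879, -0.1693, 0.197]
tcp_rot: [-0.087, -3.14, -0.001]
force: [-0.9, 0.2, 0.2]
gripper_width: 0.0399
finger_force: 15.0
```

```bash
python3 - <<'E'
from h import *
to(G(.006,-.032,.079))
E
```

```text
pos [ 0.5879 -0.1693  0.197 ] gauge [ 0.0056 -0.0312  0.197 ] yawerr deg 0.18 F [-0.92  0.18  0.17] w 0.0399 t 6.2
shares [-0.0018 -0.0028  0.3932] min rows 2.3591999767626257
```

{"op": "move_arm", "data": {"motion": [[[0,0,0.06],0],[[0,0,0.07],0],[[0,0,0.07],0],[[0,0,0.07],0],[[0,0,0.06],0],[[0,0,0.045],0],[[0,0,0],0],[[0,0,0],0],[[0,0,0],0]]}}

```text
time: 7.1
position: [0.5892, -0.1705, 0.0863]
tcp_rot: [0.088, 3.138, -0.001]
force: [-0.3, 0.4, -0.4]
gripper_width: 0.0395
finger_force: 15.0
```

{"op": "move_arm", "data": {"motion": [[[0,0,0.006],0],[[0,0,0.004],0],[[0,0,0],0],[[0,0,0],0]]}}

```text
time: 7.5
position: [0.5883, -0.1703, 0.0819]
tcp_rot: [0.088, 3.14, -0.0]
force: [-0.7, -0.0, -0.5]
gripper_width: 0.0396
finger_force: 15.0
```

{"op": "move_arm", "data": {"motion": [[[0,0,0.002],0],[[0,0,0],0],[[0,0,0],0]]}}

```text
time: 7.8
position: [0.5883, -0.1703, 0.0812]
tcp_rot: [-0.088, -3.14, -0.0]
force: [0.6, -0.8, -0.7]
gripper_width: 0.0397
finger_force: 15.0
```

```bash
python3 - <<'E'
from h import *
to(G(.006,-.032,.0774))
im=arm.camera("scene");t=arm.camera("top")
a=cv2.resize(im[140:215,180:280],(500,375),interpolation=3);b=cv2.resize(t[170:240,255:365],(589,375),interpolation=3)
cv2.imwrite("pics/p1.png",cv2.resize(np.hstack([a,b]),None,fx=.73,fy=.73))
E
```

```text
pos [ 0.5883 -0.1703  0.0812] gauge [ 0.006  -0.0322  0.0812] yawerr deg 0.13 F [ 0.61 -0.73 -0.74] w 0.0397 t 7.8
shares [0.     0.0006 0.0128] min rows 0.07695986322046426
```

View pics/p1.png

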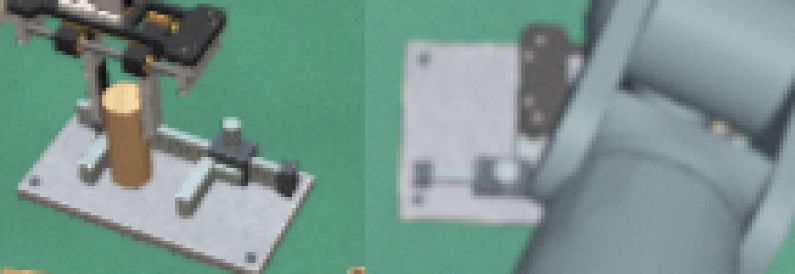

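The scene half shows the rod upright between the jaws, close to the fixed jaw at about (125,150) in the crop. It is still held, about 4 mm above the board. I'll lower it the rest of the way.

{"op": "move_arm", "data": {"motion": [[[0,0,0.004],0],[[0,0,0.004],0],[[0,0,0.002],0],[[0,0,0],0],[[0,0,0],0]]}}

```text
time: 8.4
position: [0.5883, -0.1702, 0.0782]
tcp_rot: [-0.088, -3.14, -0.0]
force: [0.8, 0.3, -0.8]
gripper_width: 0.0396
finger_force: 15.0
```

{"op": "move_arm", "data": {"motion": [[[0,0,0.002],0],[[0,0,0],0],[[0,0,0],0]]}}

```text
time: 8.7
position: [0.5883, -0.1702, 0.0776]
tcp_rot: [-0.088, -3.14, -0.0]
force: [-0.3, -0.0, -0.8]
gripper_width: 0.0399
finger_force: 15.0
```

{"op": "move_arm", "data": {"motion": [[[0,0,0.001],0],[[0,0,0],0],[[0,0,0],0]]}}

```text
time: 9.0
position: [0.5884, -0.1703, 0.0774]
tcp_rot: [0.088, 3.14, -0.0]
force: [-0.9, -0.1, -1.0]
gripper_width: 0.0394
finger_force: 15.0
```

{"op": "move_arm", "data": {"motion": [[[0,0,0.001],0],[[0,0,0],0],[[0,0,0],0]]}}

```text
time: 9.3
position: [0.5885, -0.1703, 0.0774]
tcp_rot: [0.088, 3.14, -0.0]
force: [0.3, -0.0, 2.2]
gripper_width: 0.0399
finger_force: 15.0
```

{"op": "move_arm", "data": {"motion": [[[0,0,0],0],[[0,0,0],0],[[0,0,0],0],[[0,0,0],0],[[0,0,0],0]], "fingers": 0.75}}

```text
time: 9.8
position: [0.5883, -0.1703, 0.077]
tcp_rot: [-0.088, -3.14, -0.0]
force: [-0.6, -0.9, 0.4]
gripper_width: 0.0706
finger_force: 0.0
```

{"op": "move_arm", "data": {"motion": [[[0,0,-0.04],0],[[0,0,-0.08],0],[[0,0,-0.1],0],[[0,0,-0.05],0],[[0,0,0],0],[[0,0,0],0],[[0,0,0],0]]}}

```text
time: 10.5
position: [0.5873, -0.1698, 0.1563]
tcp_rot: [-0.088, -3.138, -0.002]
force: [0.3, -0.3, -0.5]
gripper_width: 0.0702
finger_force: 0.0
```

```bash
python3 - <<'E'
from h import *
to(G(-.035,.054,.158))
E
```

```text
pos [ 0.5873 -0.1698  0.1563] gauge [ 0.005  -0.0317  0.1563] yawerr deg 0.13 F [ 0.29 -0.24 -0.46] w 0.0702 t 10.5
shares [ 0.1327  0.2861 -0.0051] min rows 1.892717946275036
```

{"op": "move_arm", "data": {"motion": [[[0.0221,0.0477,0],0],[[0.0221,0.0477,0],0],[[0.0221,0.0477,0],0],[[0.0221,0.0477,0],0],[[0.0221,0.0477,0],0],[[0.0221,0.0477,0],0],[[0,0,0],0],[[0,0,0],0],[[0,0,0],0],[[0,0,0],0]], "fingers": 0.36}}

```text
time: 11.5
position: [0.5537, -0.0829, 0.1581]
tcp_rot: [0.089, 3.14, -0.0]
force: [-0.2, 0.1, -0.6]
gripper_width: 0.0342
finger_force: 0.0
```

```bash
python3 - <<'E'
from h import *
to(G(-.035,.054,.0625))
im=arm.camera("scene");t=arm.camera("top")
a=cv2.resize(im[140:215,180:280],(500,375),interpolation=3);b=cv2.resize(t[170:240,255:365],(589,375),interpolation=3)
cv2.imwrite("pics/p2.png",cv2.resize(np.hstack([a,b]),None,fx=.73,fy=.73))
E
```

```text
pos [ 0.5537 -0.0829  0.1581] gauge [-0.0337  0.053   0.1581] yawerr deg 0.09 F [-0.19  0.07 -0.59] w 0.0342 t 11.5
shares [0.0044 0.0033 0.3187] min rows 1.912564900272659
```

View pics/p2.png

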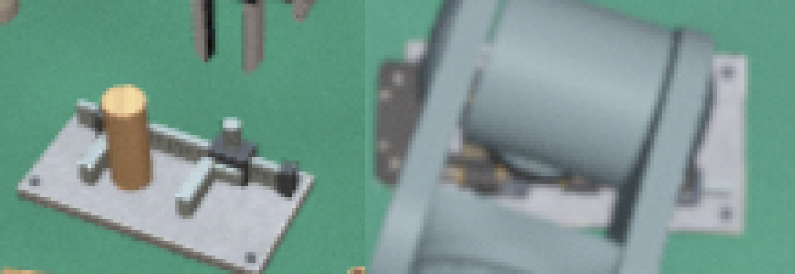

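The rod stands free at (127,140) in the crop. The open fingers hang above the thumb post, which is at (232,130). I'll lower them around it.

{"op": "move_arm", "data": {"motion": [[[0.0044,0.0033,0.06],0],[[0,0,0.07],0],[[0,0,0.07],0],[[0,0,0.06],0],[[0,0,0.04],0],[[0,0,0.018],0],[[0,0,0],0],[[0,0,0],0],[[0,0,0],0]]}}

```text
time: 12.5
position: [0.5529, -0.0815, 0.0637]
tcp_rot: [0.088, 3.139, -0.001]
force: [-0.9, -0.1, -0.9]
gripper_width: 0.034
finger_force: 0.0
```

```bash
python3 - <<'E'
from h import *
to(G(-.035,.054-.009,.0625))
E
```

```text
pos [ 0.5529 -0.0815  0.0637] gauge [-0.0345  0.0543  0.0637] yawerr deg 0.13 F [-0.89 -0.12 -0.85] w 0.034 t 12.5
shares [ 0.0018 -0.0311  0.0041] min rows 0.18868025589162205
```

{"op": "move_arm", "data": {"motion": [[[0,-0.01,0],0],[[0,-0.01,0],0],[[0,-0.01,0],0],[[0,-0.01,0],0],[[0,-0.01,0],0],[[0,-0.01,0],0],[[0,-0.01,0],0],[[0,-0.01,0],0],[[0,-0.01,0],0],[[0,-0.01,0],0],[[0,-0.01,0],0],[[0,-0.01,0],0]]}}

```text
time: 13.7
position: [0.5501, -0.1174, 0.0627]
tcp_rot: [-0.088, -3.14, -0.0]
force: [-0.6, 2.7, 1.1]
gripper_width: 0.0339
finger_force: 1.3
```

```bash
cat >>h.py <<'E'
def feel(n=6):
    F=[]
    for _ in range(n): arm.camera("top");F.append(Rz.T@arm.get_state()["force"])
    print("mean F",np.mean(F,0).round(2),"sd",np.std(F,0).round(2))
E
python3 - <<'E'
from h import *
to(G(-.035,.005,.063))
feel();to(G(-.035,.005,.063))
E
```

```text
pos [ 0.5501 -0.1174  0.0627] gauge [-0.0352  0.0183  0.0627] yawerr deg 0.13 F [-0.8   2.69  1.11] w 0.0339 t 13.7
shares [-0.0007 -0.0445 -0.0012] min rows 0.2670551519545255
mean F [-0.06  0.41  0.97] sd [0.54 0.95 0.38]
pos [ 0.55   -0.1175  0.0625] gauge [-0.0353  0.0183  0.0625] yawerr deg 0.14 F [-0.53 -0.58  0.61] w 0.0339 t 14.0
shares [-0.0009 -0.0442 -0.0017] min rows 0.26567541386046695
```

{"op": "move_arm", "data": {"motion": [[[0,-0.005,0],0],[[0,-0.005,0],0],[[0,-0.005,0],0],[[0,-0.005,0],0],[[0,-0.005,0],0],[[0,-0.005,0],0],[[0,-0.005,0],0]]}}

```text
time: 14.7
position: [0.5494, -0.1277, 0.0625]
tcp_rot: [-0.088, -3.14, -0.0]
force: [-0.5, 2.5, -0.4]
gripper_width: 0.0337
finger_force: 1.3
```

```bash
python3 - <<'E'
from h import *
to(G(-.035,-.003,.063));feel();to(G(-.035,-.003,.063));print(arm.get_state()["finger_force"])
im=arm.camera("scene")
cv2.imwrite("pics/p3.png",cv2.resize(im[140:215,180:280],(800,600),interpolation=3))
E
```

```text
pos [ 0.5494 -0.1277  0.0625] gauge [-0.0354  0.008   0.0625] yawerr deg 0.13 F [-0.68  2.42 -0.36] w 0.0337 t 14.7
shares [-0.0012 -0.0368 -0.0017] min rows 0.22087248755665548
mean F [-0.17  1.29 -0.86] sd [0.64 0.43 0.33]
pos [ 0.5495 -0.1279  0.0626] gauge [-0.0352  0.0079  0.0626] yawerr deg 0.14 F [-1.19  1.82 -0.38] w 0.0339 t 15.0
shares [-0.0007 -0.0363 -0.0012] min rows 0.21805909354006162
0.5484610050916672
```

View pics/p3.png

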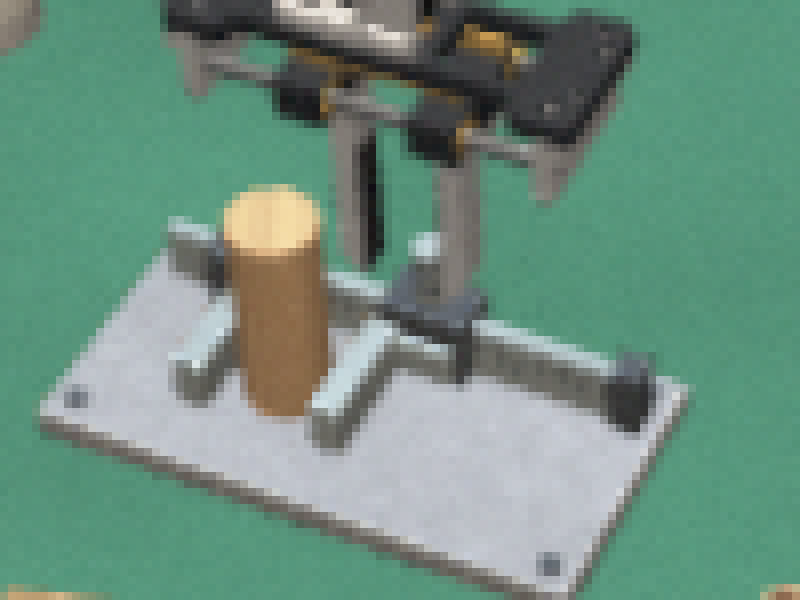

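{"op": "move_arm", "data": {"motion": [[[0,-0.0025,0],0],[[0,-0.0025,0],0],[[0,-0.0025,0],0],[[0,-0.0025,0],0],[[0,-0.0025,0],0],[[0,-0.0025,0],0],[[0,-0.0025,0],0],[[0,-0.0025,0],0]]}}

```text
time: 15.85
position: [0.5492, -0.1337, 0.0627]
tcp_rot: [-0.088, -3.14, -0.0]
force: [-0.6, 3.2, 0.6]
gripper_width: 0.0336
finger_force: 1.5
```

{"op": "move_arm", "data": {"motion": [[[0,-0.001,0],0],[[0,-0.001,0],0],[[0,-0.001,0],0]]}}

```text
time: 16.15
position: [0.5492, -0.1345, 0.0627]
tcp_rot: [-0.088, -3.14, -0.0]
force: [-0.2, 3.1, 0.3]
gripper_width: 0.0338
finger_force: 1.5
```

```bash
python3 - <<'E'
from h import *
to(G(-.035,-.003,.063));feel(3);print(arm.get_state()["finger_force"])
E
```

```text
pos [ 0.5492 -0.1345  0.0627] gauge [-0.0352  0.0012  0.0627] yawerr deg 0.14 F [-0.37  3.1   0.33] w 0.0338 t 16.15
shares [-0.0005 -0.0141 -0.001 ] min rows 0.08463476439491441
mean F [-0.64  2.46  0.69] sd [0.39 0.08 0.44]
1.3884762302041054
```

{"op": "move_arm", "data": {"motion": [[[0,-0.001,0],0],[[0,-0.001,0],0],[[0,-0.001,0],0]]}}

```text
time: 16.6
position: [0.5491, -0.1355, 0.0627]
tcp_rot: [0.088, 3.14, -0.0]
force: [-0.4, 3.5, 1.0]
gripper_width: 0.0339
finger_force: 1.5
```

{"op": "move_arm", "data": {"motion": [[[0,-0.001,0],0],[[0,-0.001,0],0],[[0,-0.001,0],0]]}}

```text
time: 16.9
position: [0.549, -0.1364, 0.0627]
tcp_rot: [-0.088, -3.14, -0.0]
force: [-0.3, 2.6, 0.7]
gripper_width: 0.034
finger_force: 1.5
```

{"op": "move_arm", "data": {"motion": [[[0,-0.001,0],0],[[0,-0.001,0],0]]}}

```text
time: 17.1
position: [0.549, -0.137, 0.0627]
tcp_rot: [-0.088, -3.14, 0.0]
force: [-1.7, 3.1, 1.5]
gripper_width: 0.0337
finger_force: 1.5
```

{"op": "move_arm", "data": {"motion": [[[0,-0.001,0],0],[[0,-0.001,0],0]]}}

```text
time: 17.3
position: [0.549, -0.1376, 0.0627]
tcp_rot: [-0.088, -3.14, 0.0]
force: [-0.5, 2.5, 0.7]
gripper_width: 0.0336
finger_force: 1.5
```

{"op": "move_arm", "data": {"motion": [[[0,-0.001,0],0],[[0,-0.001,0],0]]}}

```text
time: 17.5
position: [0.5489, -0.1382, 0.0627]
tcp_rot: [-0.088, -3.14, 0.0]
force: [-0.9, 2.8, 0.8]
gripper_width: 0.0338
finger_force: 1.5
```

{"op": "move_arm", "data": {"motion": [[[0,-0.001,0],0],[[0,-0.001,0],0]]}}

```text
time: 17.7
position: [0.5489, -0.1388, 0.0626]
tcp_rot: [-0.088, -3.14, -0.0]
force: [-0.4, 2.9, 0.9]
gripper_width: 0.0341
finger_force: 1.5
```

{"op": "move_arm", "data": {"motion": [[[0,-0.001,0],0]]}}

```text
time: 17.8
position: [0.5489, -0.1391, 0.0627]
tcp_rot: [-0.088, -3.14, -0.0]
force: [-0.4, 2.6, 1.2]
gripper_width: 0.0341
finger_force: 1.5
```

{"op": "move_arm", "data": {"motion": [[[0,-0.001,0],0],[[0,-0.001,0],0]]}}

```text
time: 18.0
position: [0.5489, -0.1395, 0.0627]
tcp_rot: [-0.088, -3.14, -0.001]
force: [-1.0, 4.3, 1.8]
gripper_width: 0.0338
finger_force: 1.9
```

{"op": "move_arm", "data": {"motion": [[[0,-0.001,0],0]]}}

```text
time: 18.1
position: [0.5489, -0.1397, 0.0627]
tcp_rot: [-0.088, -3.14, -0.001]
force: [-1.7, 4.7, 2.3]
gripper_width: 0.0345
finger_force: 2.2
```

{"op": "move_arm", "data": {"motion": [[[0,-0.001,0],0]]}}

```text
time: 18.2
position: [0.5488, -0.14, 0.0627]
tcp_rot: [-0.088, -3.14, -0.001]
force: [0.1, 4.0, 1.8]
gripper_width: 0.0335
finger_force: 2.4
```

{"op": "move_arm", "data": {"motion": [[[0,0.003,0],0],[[0,0.007,0],0],[[0,0.01,0],0],[[0,0.01,0],0],[[0,0,0],0],[[0,0,0],0]]}}

```text
time: 18.8
position: [0.5495, -0.1313, 0.0627]
tcp_rot: [0.088, 3.14, -0.001]
force: [-0.3, 0.3, -0.5]
gripper_width: 0.0338
finger_force: 0.0
```

{"op": "move_arm", "data": {"motion": [[[0,0,-0.03],0],[[0,0,-0.06],0],[[0,0,-0.1],0],[[0,0,-0.1],0],[[0,0,-0.1],0],[[0.05,0.1,-0.05],0],[[0.05,0.13,0],0],[[0,0.15,0],0],[[0,0.15,0],0],[[0,0.15,0],0],[[0,0.1,0],0],[[0,0,0],0]]}}

```text
time: 20.0
position: [0.5324, 0.1069, 0.1955]
tcp_rot: [0.081, 3.14, 0.001]
force: [-0.2, -0.5, -0.7]
gripper_width: 0.0337
finger_force: 0.0
```

```bash
python3 - <<'E'
from h import *
to([0,0,0])
im=arm.camera("scene");t=arm.camera("top")
a=cv2.resize(im[140:215,180:280],(500,375),interpolation=3);b=cv2.resize(t[170:240,255:365],(589,375),interpolation=3)
cv2.imwrite("pics/p4.png",cv2.resize(np.hstack([a,b]),None,fx=.73,fy=.73,interpolation=3))
E
```

```text
pos [0.5324 0.1069 0.1955] gauge [-0.066   0.2413  0.1955] yawerr deg 0.39 F [-0.14 -0.47 -0.73] w 0.0337 t 20.0
shares [ 1.7547 -0.4478  0.6496] min rows 11.543558686584946
```

View pics/p4.png

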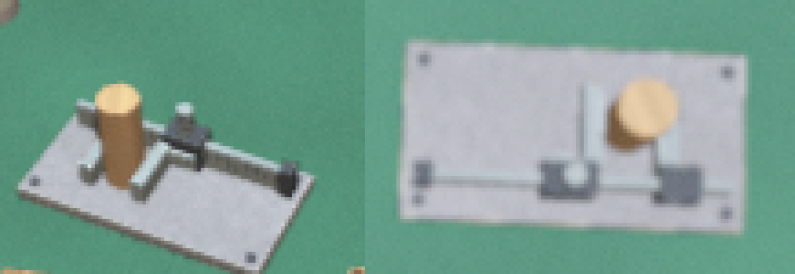

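The rod stands upright, closed between both jaws and well inside the tips (scene crop (120,140), top crop (645,108)). The gripper is clear, so I'm handing in.

```bash
python3 -c "
from bench import arm
print(arm.finish_job())"
```

```text
the job is handed in; nothing more can be done
None
```

The rod stands upright on the gauge board between the jaws, and the movable jaw is closed lightly on it at roughly 2 N above the slide drag. The gripper is clear, nothing else was touched, and the job was handed in at about 20 s.

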